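# Eject a cast tube rack from its mould

## Robot

A 7-joint arm with a two-finger parallel gripper is mounted at the origin on the work surface. World frame = base frame: x ahead of the robot, y to its left, z up, the work surface at z = 0. Lengths are in m, angles in rad, forces in N, time in s.
With the tool pointing down it reaches from about 0.425 to 0.975 m from the base axis. Payload 16.7 kg.
Tool frame: the origin (TCP) lies at the very end of the fingers, on their centre line; the grasp point (between the pads) lies 19 mm behind it; z points along the fingers, y is the line along which they close (so a half turn about z gives the same grasp; the last joint's range is limited). The gripper opens to 85 mm and grips with 20 to 120 N. Pads are 22 mm wide; open, the fingers measure 114 mm over their backs; the gripper's body (76 mm by 85 mm) begins 54 mm behind the grasp point. The pads swing forward as they close: fully open they stand 13 mm farther back than shut.
Start: joints at [-1.444, 0.426, 0.074, 1.606, -0.034, 1.111, -0.067], TCP at [0.184, 0.649, 0.231] pointing down, gripper open.
Joint ranges: [-2.85, 2.85], [-0.5, 2.14], [-1.23, 1.37], [0.21, 2.46], [-1.02, 4.16], [0.16, 2.05], [-2.73, 2.73]. Speed limits (rad/s): [1.89, 1.89, 2.39, 2.39, 3.01, 3.01, 3.01].

## Interface

Orientations are given as a unit quaternion [w, x, y, z].
In Python, from plant import observe, capture, job_done gives the robot as it stands.
- The arm moves only by the tool play_rows, never from a script. Its argument "rows" is a list of rows, each a list of 2 entries, a list of its own where there are three numbers: the shift along the tool's x, y, z each as a share of 20 cm, from -1 to 1, then the turn, a rotation vector about the tool's x, y, z each as a share of pi/4 rad, from -1 to 1. A call has exactly 8 rows; each row is the pose to reach, as a shift and turn from the pose commanded when the call began, along the tool's axes at that moment; what a row does not reach only later rows make up. A row lasts 1/10 s, in which the tool goes at most 50 mm and 8.59 degrees, less where a joint would pass 70% of its speed; a pose out of reach is approached as far as the arm can. A call with a number of a shift or a turn outside -1 to 1 is refused whole. A call with a gripper value outside its range is refused whole. "jaw" is the opening, from -1 (shut) to 1 (fully open), set as the call begins (left out, the last holds). The fingers move at their own pace and stop on an object; the grip force is fixed at half the most. Time passes only in rows, so rows that repeat a pose let the fingers close, or fill a call up. It gives the time, the measured TCP pose, the force, the opening and the grip force at its end, in the units of the state.
- observe(): the state, without advancing time (a new reading comes with each control period).
- capture(name): name is "scene" or "top" or "wrist"; returns a dict with "pixels" (384x512x3 uint8, red, green, blue), "depth" (384x512 float32, m along the optical axis (not along the pixel's ray), 0 where there is no reading), "camera_matrix" (3x3 intrinsics, pixels), "camera_from_world" (4x4, takes a point from world to camera coordinates). Camera axes: x right, y up, looking along -z (the intrinsics and any distortion apply to the point x, -y, -z); pixel columns grow to the right and rows downward; lengths in m; the calibration is good to about 2 mm. The wrist camera is an equidistant fisheye: a pixel r from the principal point sees the ray r / f radians off the axis. A picture is of the moment at which its call begins.
- job_done(): hands the job in; it is judged then, once.
The state is a dict: "time_s": time; "joints": joint angles; "dq": joint speeds; "joint_efforts": joint torques, N m; "ee_pos": TCP position; "eef_rot": TCP orientation; "force": force on the tool from outside, world axes, zero at the start; "moment": the same for the moment, N m; "finger_gap": finger opening in m; "grasp_force": force on a finger pad.
Only numpy, scipy, OpenCV 4.12 (cv2) and the standard library are available. Lean on these libraries where they do the work, as an engineer would, in place of code of your own. Each camera call takes 0.05 s, during which the arm holds its last target. There are 200 camera calls.

## Task

The yellow tube rack has set in its aluminium mould. Press the red ejector lever all the way down so that the rack rises out of the cavity, then slide it sideways, without picking it up, onto the steel cooling stand until all of it lies on the stand, square to the slats. Keep it level, and do not disturb the petri dishes, the dropper-bottle block or the blue jar.

Things in the scene. Friction and masses are not known exactly. Their poses are not given: they have to be found in the camera images.
- mould: Fixed aluminium block, 130 mm (x) by 180 mm (y), 50 mm high; origin: centre of its underside, on the bench. Central cavity open on top, 100 (x) by 144 mm (y). On its top a dark rail 7 mm wide, 8 mm high runs along y at x = +58.5 and -58.5 mm; the +y and -y ends are open, so the raised rack slides out along y. Lever bracket, 50 mm high, at the -x face, -y end.
- ejector_lever (a joint): Lever in rad: 0 = up (start), 0.45 = fully down at its stop. Friction holds it where left; about 4 to 7 N on the red pad moves it. Pivot axis parallel to the mould's x through (-97, -79, 40) mm in the mould's frame; the arm points to the mould's +y, 0.45 rad above level at the start, level when fully down.
- lever_pad (a point): Centre of the top face of the lever's red pad (30 mm across, 45 mm along the arm, 14 mm thick), 137 mm along the arm from the pivot, 7 mm above its middle line. In the mould's frame about (-97, 41, 106) mm at the start, (-97, 58, 47) mm when fully down.
- rack: Yellow plastic tube rack, open grid of 4 by 6 cells (about 20 mm square), 96 mm (x) by 140 mm (y), 24 mm high, walls 4 mm, 0.17 to 0.35 kg; origin: centre of its underside. Starts loose in the cavity, axes along the mould's, its top 2 mm below the block's top. With the lever fully down its underside is 53 mm, its top 77 mm above the bench.
- cooling_stand: Fixed steel stand of eight slats running along its y, 150 mm along x, 220 mm along y, flat top 46 mm above the bench; origin at the centre of its underside on the bench. It stands next to the mould's +y or -y end (which one varies), gap 4 to 12 mm, with the same yaw as the mould.
- dish_tray: Fixed shallow blue plastic tray, 150 mm along x, 220 mm along y, 18 mm high, origin at the centre of its underside; at the other end of the mould from the cooling stand.
- dishes: Bystander: loose stack of three petri dishes, 90 mm diameter, 42 mm high, origin at the centre of its underside, standing in the blue tray (top 46 mm above the bench).
- dropper_block: Bystander: loose block of white dropper bottles, 70 mm along x, 190 mm along y, 58 mm high, origin at the centre of its underside, on the bench beyond the mould.
- reagent_jar: Bystander: loose blue jar with white cap, 64 mm diameter, 85 mm high, origin at the centre of its underside, on the bench beyond the mould.
- ejector: Steel ejector plate, the cavity's moving floor under the rack, 92 (x) by 136 mm (y), 6 mm thick; origin: centre of its underside. The lever lifts it 29 mm in proportion to its angle: its top is 24 mm above the bench at first, 53 mm (3 mm above the block's top) with the lever fully down.
There are look-alikes about, which are no part of the job. Several things have the shape of the rack; the one meant has the colours described above.

How it is judged:
On the way:
1. the lever is pressed fully down (within 0.03 rad) and the rack, still over the cavity, stands clear above the mould's top (value of joint ejector_lever above 0.42 rad and z of rack in the frame of mould above 0.049 m and horizontal distance between rack and mould below 0.015 m), for 0.2 s.
At the end, for the whole second after the job is handed in: The rack rests flat (within 0.05 rad) and still on the cooling stand's slats, its centre within 42 mm along and 30 mm across of the stand's centre (all of it on the stand), its long side within 0.3 rad of the slats. The lever may stay down (x of rack in the frame of cooling_stand between -0.03 and 0.03 m and y of rack in the frame of cooling_stand between -0.042 and 0.042 m and z of rack in the frame of cooling_stand between 0.042 and 0.0495 m and angle between the y axis of rack and the y axis of cooling_stand, either way round below 0.3 rad and angle between rack's own z axis and vertical below 0.05 rad and linear speed of rack below 0.01 m/s); the robot touches nothing.
It fails at once if the rack is picked up more than 25 mm above the raised ejector plate (height (world z) of rack above 0.078 m).
It fails at once if the rack is tipped more than 0.3 rad (angle between rack's own z axis and vertical above 0.3 rad).
It fails at once if the petri dishes are shifted more than 15 mm (distance of dishes from where it was at the start of the episode above 0.015 m).
It fails at once if the dropper-bottle block is shifted more than 15 mm (distance of dropper_block from where it was at the start of the episode above 0.015 m).
It fails at once if the jar is shifted more than 15 mm (distance of reagent_jar from where it was at the start of the episode above 0.015 m).
It also fails if it takes over 45 s, if anything falls off the work surface, if the arm or the gripper's body presses on something with over 40 N, if the wrist force passes 120 N, or if a joint passes its speed limit or range.

## Working session

There is one attempt and no reset: what is moved stays moved. The work goes in short steps, Python scripts to look and compute and a tool call to move; the robot and the scene stay as the last step left them, time stands still between calls to the robot, and variables do not carry over. Pictures are saved under pics/ and viewed, at most 10 in all, crops included, and the job is handed in when it is done.

Besides the shell and the picture viewer there is one more tool, called after ">>>" as a command line: name --argument value ..., lists and objects as JSON in quotes. play_rows: Moves the arm, as the interface text tells. Shift numbers are shares of 20 cm and turn numbers shares of pi/4 rad, none past 1 either way. Its arguments: {"type":"object","properties":{"rows":{"type":"array"},"jaw":{"type":"number"}},"required":["rows"]}

```bash
mkdir -p pics
cat > h.py <<'E'
import numpy as np, cv2
from plant import observe, capture, job_done
def save(c,n): cv2.imwrite(n,cv2.cvtColor(c["pixels"],cv2.COLOR_RGB2BGR))
def world(c,u,v):
    "pinhole + depth -> world point"
    K=c["camera_matrix"];d=c["depth"][int(v),int(u)]
    p=np.array([(u-K[0,2])/K[0,0]*d,-(v-K[1,2])/K[1,1]*d,-d,1])
    return (np.linalg.inv(c["camera_from_world"])@p)[:3]
def plane(c,u,v,z):
    K=c["camera_matrix"];T=np.linalg.inv(c["camera_from_world"])
    r=T[:3,:3]@np.array([(u-K[0,2])/K[0,0],-(v-K[1,2])/K[1,1],-1]);o=T[:3,3]
    return o+r*(z-o[2])/r[2]
E
python3 - <<'E'
from h import *
import pickle
s=observe();print({k:np.round(v,3) for k,v in s.items()})
a=capture("scene");b=capture("top");save(a,"pics/s0.png");save(b,"pics/t0.png")
pickle.dump((a,b),open("c0.pkl","wb"))
print(b["camera_from_world"].round(3),b["camera_matrix"])
E
```

```text
{'time_s': np.float64(0.0), 'joints': array([-1.444,  0.427,  0.074,  1.607, -0.034,  1.111, -0.067]), 'dq': array([ 0.001,  0.   ,  0.001, -0.001,  0.   ,  0.001,  0.   ]), 'joint_efforts': array([-0.0000e+00, -9.4986e+01,  3.7600e+00, -4.6351e+01,  1.9000e-02,
        1.1000e-02, -0.0000e+00]), 'ee_pos': array([0.184, 0.649, 0.231]), 'eef_rot': array([-0.   ,  0.138,  0.99 , -0.001]), 'force': array([-0.272,  0.129,  0.37 ]), 'moment': array([-0.034, -0.023,  0.004]), 'grasp_force': np.float64(0.0), 'finger_gap': np.float64(0.086)}
[[-0.023 -1.    -0.002  0.048]
 [ 0.995 -0.023  0.092 -0.57 ]
 [-0.092  0.     0.996 -1.105]
 [ 0.     0.     0.     1.   ]] [[463.47953984   0.         244.93672906]
 [  0.         463.47953984 193.42376015]
 [  0.           0.           1.        ]]
```

View pics/s0.png

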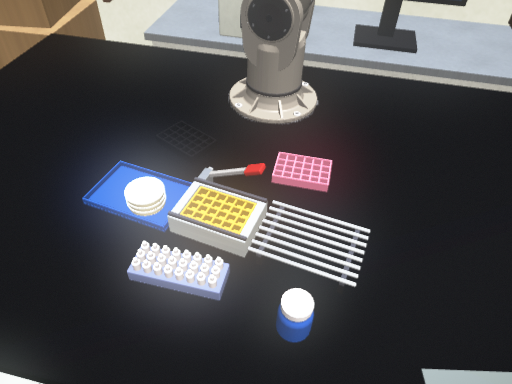

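View pics/t0.png

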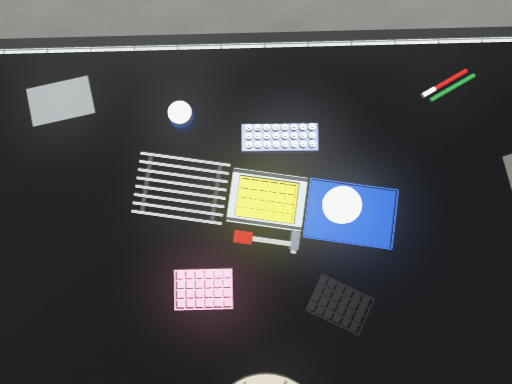

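The candidates for the rack in the top view are yellow (266,200) in the mould, pink (203,290) and black (340,303). I choose the yellow one in the aluminium mould. The stand is on the left (181,188), and the red pad is at (243,237). The lever bracket is at (295,240), so the mould's +y points left, towards the stand.

Run:
```python
from h import *
import pickle
a,b=pickle.load(open("c0.pkl","rb"))
im=b["pixels"];hsv=cv2.cvtColor(im,cv2.COLOR_RGB2HSV)
def rect(m,z,n):
    m=m.astype(np.uint8)
    p=np.argwhere(m)[:,::-1].astype(float)
    w=np.array([plane(b,u,v,z)[:2] for u,v in p])
    r=cv2.minAreaRect((w*1000).astype(np.float32));print(n,len(p),"c",np.round(r[0],1),"size",np.round(r[1],1),"ang",round(r[2],1),"mean",(w.mean(0)*1000).round(1))
def big(m):
    n,l,s,_=cv2.connectedComponentsWithStats(m.astype(np.uint8));return l==1+np.argmax(s[1:,4])
H,S,V=hsv[...,0],hsv[...,1],hsv[...,2]
rect(big((H>20)&(H<35)&(S>110)&(V>100)),.048,"rack")
red=big(((H<8)|(H>172))&(S>150)&(V>90)&(np.arange(512)[None]<300)&(np.arange(384)[:,None]>200)&(np.arange(384)[:,None]<260));rect(red,.106,"pad")
vu=np.argwhere(red).mean(0);print("pad depth pt",world(b,vu[1],vu[0]).round(4))
st=np.zeros(H.shape,bool);st[140:235,125:232]=True;st&=(S<60)&(V>110)
n,l,s,_=cv2.connectedComponentsWithStats(st.astype(np.uint8));st=np.isin(l,[i for i in range(1,n) if s[i,4]>25]);
rect(st&(np.arange(512)[None]<226),.046,"stand")
rect(big((H>105)&(H<125)&(S>150)&(V>100)&(np.arange(384)[:,None]>170)),.018,"tray")
# rack depth sample
for u,v in [(238,200),(300,205),(266,228),(343,205),(280,137),(180,112)]: print(u,v,world(b,u,v).round(3))
cv2.imwrite("pics/t0c.png",cv2.resize(cv2.cvtColor(im[140:260,120:320],cv2.COLOR_RGB2BGR),None,fx=4,fy=4,interpolation=cv2.INTER_CUBIC))
```

```text
rack 586 c [553.9 -17.1] size [136.6  95.7] ang 80.5 mean [562.3 -37.6]
pad 235 c [465.2  42.4] size [41.9 28.2] ang 80.6 mean [465.2  42.7]
pad depth pt [0.4652 0.0427 0.1105]
stand 2620 c [586.3 189. ] size [221.  149.9] ang 80.8 mean [585.  189.2]
tray 2417 c [ 513.1 -248.8] size [170.1 149.5] ang 80.6 mean [ 500.9 -280.2]
238 200 [0.554 0.052 0.037]
300 205 [ 0.538 -0.096  0.049]
266 228 [ 0.486 -0.016  0.002]
343 205 [ 0.535 -0.199  0.047]
280 137 [ 0.707 -0.055  0.031]
180 112 [0.76  0.182 0.088]
```

View pics/t0c.png

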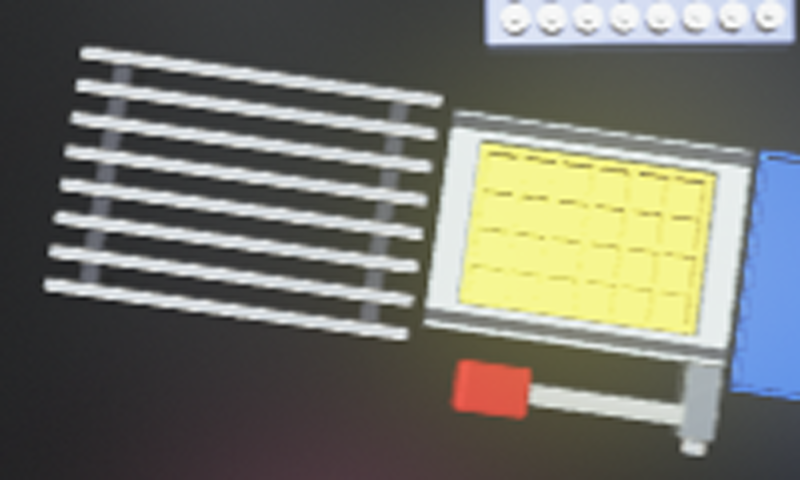

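The crop confirms the yellow rack in its mould, with the stand beside the +y end. The mould is at about (0.554, -0.017) with a yaw of -9.3°. The predicted pad position (465,39) mm agrees with the measured (465,42), and the measured rack and stand sizes match the given ones.

```bash
cat >> h.py <<'E'
from scipy.spatial.transform import Rotation as Ro
M=np.array([.554,-.017]);t=np.deg2rad(9.3)
MY=np.array([np.sin(t),np.cos(t),0]);MX=np.array([np.cos(t),-np.sin(t),0])
RT=np.c_[MY,MX,[0,0,-1]]
def go(lx,ly,z):
    "print shares to reach mould-local point with tool x=mouldY, y=mouldX"
    s=observe();q=s["eef_rot"];R=Ro.from_quat(q[[1,2,3,0]]).as_matrix();p=s["ee_pos"]
    tgt=np.r_[M,0]+lx*MX+ly*MY+[0,0,z]
    print("t",s["time_s"],"p",p.round(4),"local",((p-np.r_[M,0])@np.c_[MX,MY]).round(4),"f",s["force"].round(1))
    print("shift",(R.T@(tgt-p)/.2).round(3),"turn",(Ro.from_matrix(R.T@RT).as_rotvec()/(np.pi/4)).round(3))
E
python3 -c "
from h import *
go(-.097,.045,.17)"
```

```text
t 0.1 p [0.1844 0.6489 0.2307] local [-0.4724  0.5975] f [ 1.2 -0.7 -0.4]
shift [-2.18  -2.529  0.307] turn [-1.000e-03  1.000e-03  1.854e+00]
```

>>> play_rows --rows '[[[-0.08,-0.09,0],[0,0,0.1]],[[-0.2,-0.23,0],[0,0,0.22]],[[-0.32,-0.37,0],[0,0,0.36]],[[-0.44,-0.51,0],[0,0,0.5]],[[-0.56,-0.65,0],[0,0,0.64]],[[-0.68,-0.79,0],[0,0,0.78]],[[-0.8,-0.92,0],[0,0,0.9]],[[-0.84,-0.96,0],[0,0,0.93]]]' --jaw -1

```text
time_s: 0.9
ee_pos: [0.2952, 0.4154, 0.2313]
eef_rot: [0.0, 0.486, 0.874, -0.0]
force: [0.1, -0.6, -0.3]
finger_gap: -0.0001
grasp_force: 0.0
```

```bash
python3 -c "
from h import *
go(-.097,.045,.17)"
```

```text
t 0.9 p [0.2952 0.4154 0.2313] local [-0.3253  0.3849] f [ 0.1 -0.6 -0.3]
shift [-2.031 -0.26   0.308] turn [-0.     0.001  0.916]
```

>>> play_rows --rows '[[[-0.12,-0.01,0],[0,0,0.12]],[[-0.26,-0.03,0],[0,0,0.26]],[[-0.4,-0.05,0],[0,0,0.4]],[[-0.54,-0.07,0],[0,0,0.54]],[[-0.68,-0.09,0],[0,0,0.68]],[[-0.82,-0.1,0],[0,0,0.8]],[[-0.94,-0.12,0],[0,0,0.9]],[[-1,-0.13,0],[0,0,0.916]]]'

```text
time_s: 1.7
ee_pos: [0.379, 0.2343, 0.2313]
eef_rot: [0.0, 0.761, 0.649, -0.0]
force: [0.1, 1.2, 1.2]
finger_gap: 0.0001
grasp_force: 0.0
```

```bash
python3 -c "
from h import *
go(-.097,.045,.17)"
```

```text
t 1.7 p [0.379  0.2343 0.2313] local [-0.2133  0.2197] f [0.1 1.2 1.2]
shift [-0.876  0.578  0.307] turn [-0.     0.     0.005]
```

>>> play_rows --rows '[[[-0.1,0.07,0.03],[0,0,0]],[[-0.25,0.17,0.08],[0,0,0]],[[-0.4,0.27,0.14],[0,0,0]],[[-0.55,0.37,0.2],[0,0,0]],[[-0.7,0.47,0.25],[0,0,0]],[[-0.82,0.54,0.29],[0,0,0.005]],[[-0.876,0.578,0.307],[0,0,0.005]],[[-0.876,0.578,0.307],[0,0,0.005]]]'

```text
time_s: 2.5
ee_pos: [0.4658, 0.0436, 0.1694]
eef_rot: [0.0, 0.761, 0.649, -0.001]
force: [0.3, 0.3, 0.2]
finger_gap: -0.0
grasp_force: 0.0
```

Run:
```python
from h import *
go(-.097,.045,.11)
w=capture("wrist");save(w,"pics/w1.png");print(w["camera_matrix"],w["camera_from_world"].round(3))
```

```text
t 2.5 p [0.4658 0.0436 0.1694] local [-0.0968  0.0455] f [0.3 0.3 0.2]
shift [-0.002 -0.001  0.297] turn [-0.001  0.002  0.004]
[[297.31863964   0.         249.82829716]
 [  0.         297.31863964 196.09558893]
 [  0.           0.           1.        ]] [[ 0.987 -0.158  0.    -0.453]
 [ 0.149  0.932 -0.332 -0.086]
 [ 0.052  0.327  0.943 -0.36 ]
 [ 0.     0.     0.     1.   ]]
```

View pics/w1.png

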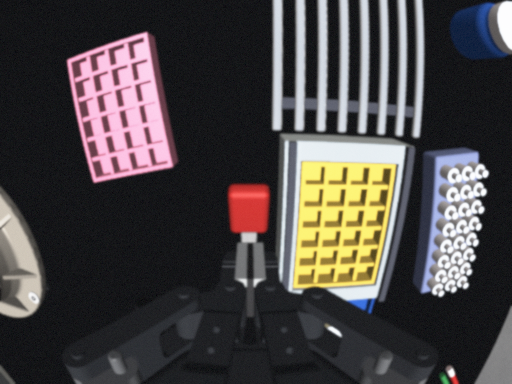

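The red pad is at (249,208), in line with the fingertips at (250,270). I press along the arc.

>>> play_rows --rows '[[[0,0,0.1],[0,0,0]],[[0,0,0.22],[0,0,0]],[[0,0,0.3],[0,0,0]],[[0.015,0,0.37],[0,0,0]],[[0.03,0,0.43],[0,0,0]],[[0.045,0,0.5],[0,0,0]],[[0.055,0,0.56],[0,0,0]],[[0.06,0,0.59],[0,0,0]]]'

```text
time_s: 3.35
ee_pos: [0.4676, 0.0586, 0.0515]
eef_rot: [-0.0, 0.76, 0.65, 0.0]
force: [-0.5, 3.9, 5.3]
finger_gap: 0.0001
grasp_force: 2.4
```

>>> play_rows --rows '[[[0,0,0.005],[0,0,0]],[[0,0,0.01],[0,0,0]],[[0,0,0.015],[0,0,0]],[[0,0,0.02],[0,0,0]],[[0,0,0.025],[0,0,0]],[[0,0,0.03],[0,0,0]],[[0,0,0.03],[0,0,0]],[[0,0,0.03],[0,0,0]]]'

```text
time_s: 4.15
ee_pos: [0.4676, 0.0567, 0.0467]
eef_rot: [-0.0, 0.761, 0.648, 0.0]
force: [-6.6, 3.7, 31.0]
finger_gap: 0.0
grasp_force: 15.1
```

Run:
```python
from h import *
go(-.097,.057,.045)
b=capture("top");save(b,"pics/t1.png")
for u,v in [(241,237),(243,237),(266,200)]: print(world(b,u,v).round(4))
im=b["pixels"];hsv=cv2.cvtColor(im,cv2.COLOR_RGB2HSV);H,S,V=[hsv[...,i] for i in range(3)]
m=(H>20)&(H<35)&(S>110)&(V>100)
zs=[world(b,u,v)[2] for v,u in np.argwhere(m)];print(np.percentile(zs,[5,25,50,75,90,95]).round(4),len(zs))
```

```text
t 4.15 p [0.4676 0.0567 0.0467] local [-0.0972  0.0587] f [-6.6  3.7 31. ]
shift [-0.009  0.001  0.009] turn [ 0.    -0.001  0.003]
[0.4654 0.0417 0.4794]
[0.4653 0.0389 0.4767]
[ 0.5493 -0.0141  0.0772]
[0.0567 0.0619 0.0718 0.0757 0.0777 0.0793] 368
```

The lever is at its stop (31 N, z = 46.7 mm) and the rack top is at 77 mm. Next I lift off and go behind the rack.

>>> play_rows --rows '[[[0,0,-0.05],[0,0,0]],[[0,0,-0.15],[0,0,0]],[[0,0,-0.3],[0,0,0]],[[0,0,-0.42],[0,0,0]],[[-0.1,0.05,-0.5],[0,0,0]],[[-0.25,0.15,-0.5],[0,0,0]],[[-0.4,0.25,-0.5],[0,0,0]],[[-0.45,0.3,-0.5],[0,0,0]]]'

```text
time_s: 5.0
ee_pos: [0.5127, -0.0454, 0.1463]
eef_rot: [0.001, 0.762, 0.647, -0.0]
force: [-0.1, 0.2, -1.1]
finger_gap: -0.0001
grasp_force: 0.0
```

Run:
```python
from h import *
go(0,-.095,.14)
```

```text
t 5.0 p [ 0.5127 -0.0454  0.1463] local [-0.0362 -0.0348] f [-0.1  0.2 -1.1]
shift [-0.301  0.181  0.032] turn [ 0.001  0.001 -0.001]
```

>>> play_rows --rows '[[[-0.05,0.03,0],[0,0,0]],[[-0.15,0.08,0],[0,0,0]],[[-0.25,0.14,0.01],[0,0,0]],[[-0.3,0.17,0.03],[0,0,0]],[[-0.3,0.18,0.03],[0,0,0]],[[-0.3,0.18,0.03],[0,0,0]],[[-0.3,0.18,0.03],[0,0,0]],[[-0.3,0.18,0.03],[0,0,0]]]' --jaw 0.4

```text
time_s: 5.8
ee_pos: [0.5381, -0.1059, 0.14]
eef_rot: [-0.0, 0.761, 0.649, 0.0]
force: [0.0, -0.4, 0.1]
finger_gap: 0.0598
grasp_force: 0.0
```

Run:
```python
from h import *
go(0,-.095,.057)
w=capture("wrist");save(w,"pics/w2.png");b=capture("top");print(observe()["finger_gap"])
```

```text
t 5.8 p [ 0.5381 -0.1059  0.14  ] local [-0.0013 -0.0903] f [ 0.  -0.4  0.1]
shift [-0.024  0.007  0.415] turn [-0.    -0.     0.005]
0.05955986516770732
```

View pics/w2.png

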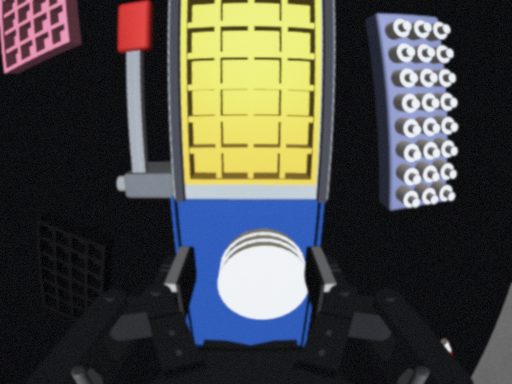

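The rack is raised over the mould and its rear edge is at row ~185. The fingers are 60 mm apart, inside the rack's 96 mm width and centred. I descend behind it and then push.

>>> play_rows --rows '[[[-0.024,0.007,0.05],[0,0,0]],[[-0.024,0.007,0.13],[0,0,0]],[[-0.024,0.007,0.22],[0,0,0]],[[-0.024,0.007,0.31],[0,0,0]],[[-0.024,0.007,0.38],[0,0,0]],[[-0.024,0.007,0.42],[0,0,0]],[[-0.024,0.007,0.435],[0,0,0]],[[-0.024,0.007,0.435],[0,0,0.005]]]'

```text
time_s: 6.7
ee_pos: [0.5389, -0.112, 0.0528]
eef_rot: [-0.0, 0.763, 0.647, -0.0]
force: [-0.4, -0.1, 0.8]
finger_gap: 0.0595
grasp_force: 0.0
```

Run:
```python
from h import *
go(0,.12,.053)
```

```text
t 6.7 p [ 0.5389 -0.112   0.0528] local [ 0.0004 -0.0962] f [-0.4 -0.1  0.8]
shift [ 1.081e+00 -4.000e-03 -1.000e-03] turn [-0.     0.    -0.002]
```

>>> play_rows --rows '[[[0.04,0,0],[0,0,0]],[[0.09,0,0],[0,0,0]],[[0.14,0,0],[0,0,0]],[[0.19,0,0],[0,0,0]],[[0.24,0,0],[0,0,0]],[[0.29,0,0],[0,0,0]],[[0.34,0,0],[0,0,0]],[[0.39,0,0],[0,0,0]]]'

```text
time_s: 7.5
ee_pos: [0.5517, -0.034, 0.0529]
eef_rot: [0.0, 0.763, 0.647, -0.0]
force: [-0.7, -3.9, 2.7]
finger_gap: 0.0596
grasp_force: 1.4
```

```bash
cat >> h.py <<'E'
def rack(z,b=None):
    b=b or capture("top");hsv=cv2.cvtColor(b["pixels"],cv2.COLOR_RGB2HSV);H,S,V=[hsv[...,i] for i in range(3)]
    m=(H>20)&(H<35)&(S>110)&(V>100)
    p=np.argwhere(m)
    w=np.array([plane(b,u,v,z)[:2] for v,u in p])
    L=np.c_[(w-M)@MX[:2],(w-M)@MY[:2]]
    r=cv2.minAreaRect((L*1000).astype(np.float32));zs=[world(b,u,v)[2] for v,u in p]
    print("rack local",np.round(r[0],1),np.round(r[1],1),round(r[2],1),"y range",np.round(L.min(0),3),np.round(L.max(0),3),"z",np.percentile(zs,[50,85,95]).round(4),len(p))
    return b
E
python3 - <<'E'
from h import *
go(0,.12,.053)
b=rack(.077);save(b,"pics/t2.png")
E
```

```text
t 7.5 p [ 0.5517 -0.034   0.0529] local [ 0.0005 -0.0172] f [-0.7 -3.9  2.7]
shift [ 0.686 -0.003 -0.001] turn [-0.     0.    -0.002]
rack local [-1.4 88.8] [89.4 94.5] 90.0 y range [-0.049  0.044] [0.046 0.134] z [0.069  0.0774 0.4131] 244
```

View pics/t2.png

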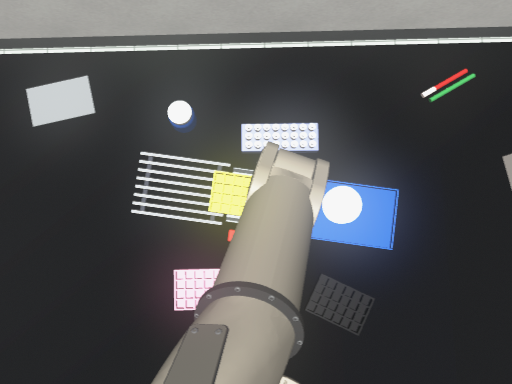

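The top view shows the rack moving squarely out between the rails, with its front edge at column ~210. I continue.

>>> play_rows --rows '[[[0.04,0,0],[0,0,0]],[[0.09,0,0],[0,0,0]],[[0.14,0,0],[0,0,0]],[[0.19,0,0],[0,0,0]],[[0.24,0,0],[0,0,0]],[[0.29,0,0],[0,0,0]],[[0.34,0,0],[0,0,0]],[[0.38,0,0],[0,0,0]]]'

```text
time_s: 8.35
ee_pos: [0.564, 0.0413, 0.0528]
eef_rot: [-0.0, 0.762, 0.647, -0.0]
force: [1.2, -0.4, -1.1]
finger_gap: 0.0599
grasp_force: 0.4
```

Run:
```python
from h import *
go(0,.127,.053)
b=rack(.072)
```

```text
t 8.35 p [0.564  0.0413 0.0528] local [0.0005 0.0591] f [ 1.2 -0.4 -1.1]
shift [ 0.339 -0.003 -0.001] turn [-0.    -0.    -0.001]
rack local [ -0.2 184.6] [88.6 50.4] 0.1 y range [-0.045  0.16 ] [0.044 0.21 ] z [0.0603 0.0696 0.0717] 188
```

>>> play_rows --rows '[[[0.04,0,0],[0,0,0]],[[0.09,0,0],[0,0,0]],[[0.14,0,0],[0,0,0]],[[0.19,0,0],[0,0,0]],[[0.24,0,0],[0,0,0]],[[0.29,0,0],[0,0,0]],[[0.32,0,0],[0,0,0]],[[0.34,0,0],[0,0,0]]]'

```text
time_s: 9.2
ee_pos: [0.5751, 0.1078, 0.0529]
eef_rot: [0.0, 0.762, 0.647, -0.0]
force: [-0.5, -2.5, 1.0]
finger_gap: 0.0599
grasp_force: 1.0
```

Run:
```python
from h import *
go(0,.1,.053)
b=rack(.070)
```

```text
t 9.2 p [0.5751 0.1078 0.0529] local [0.0007 0.1266] f [-0.5 -2.5  1. ]
shift [-0.133 -0.003 -0.001] turn [-0.     0.    -0.001]
rack local [-1.000e-01  2.711e+02] [11.4 88.8] 90.0 y range [-0.045  0.265] [0.044 0.277] z [0.0601 0.0699 0.0722] 97
```

Front edge is at 277 mm, so the rack's centre is at about 207 mm, against 208 mm for the stand. I back off, rise and check.

>>> play_rows --rows '[[[-0.03,0,0],[0,0,0]],[[-0.08,0,0],[0,0,0]],[[-0.14,0,0],[0,0,0]],[[-0.15,0,-0.1],[0,0,0]],[[-0.15,0,-0.25],[0,0,0]],[[-0.15,0,-0.4],[0,0,0]],[[-0.2,0,-0.5],[0,0,0]],[[-0.3,0,-0.5],[0,0,0]]]'

```text
time_s: 10.05
ee_pos: [0.5665, 0.0477, 0.1554]
eef_rot: [0.001, 0.762, 0.647, 0.002]
force: [0.5, -0.4, -0.5]
finger_gap: 0.0597
grasp_force: 0.0
```

>>> play_rows --rows '[[[-0.08,0,0],[0,0,0]],[[-0.2,0,0],[0,0,0]],[[-0.35,0,0],[0,0,0]],[[-0.5,0,0],[0,0,0]],[[-0.65,0,0],[0,0,0]],[[-0.8,0,0],[0,0,0]],[[-0.9,0,0],[0,0,0]],[[-0.9,0,0],[0,0,0]]]'

```text
time_s: 10.85
ee_pos: [0.5342, -0.1337, 0.1526]
eef_rot: [0.0, 0.764, 0.645, -0.001]
force: [0.0, 0.0, 0.8]
finger_gap: 0.0597
grasp_force: 0.0
```

Run:
```python
from h import *
go(0,.1,.053)
b=rack(.070);save(b,"pics/t3.png")
L=np.array([.5863,.189])-M;print("stand local",L@MX[:2],L@MY[:2])
```

```text
t 10.85 p [ 0.5342 -0.1337  0.1526] local [-0.0006 -0.1184] f [0.  0.  0.8]
shift [ 1.092 -0.004  0.497] turn [-0.001  0.001 -0.009]
rack local [ -1.8 206.1] [143.4  92.4] 89.8 y range [-0.048  0.134] [0.044 0.278] z [0.058  0.0677 0.0713] 713
stand local -0.0014149475073525258 0.20851208100144086
```

View pics/t3.png

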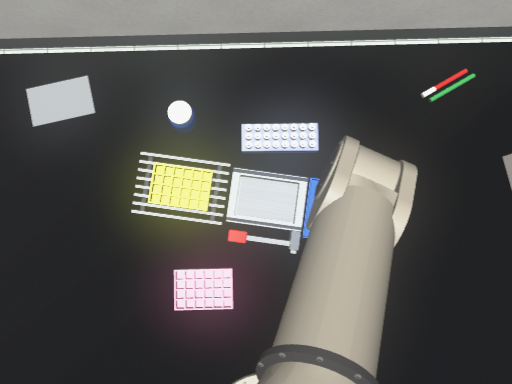

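The rack (181,187) lies square and centred on the stand, within 3 mm, with its top at about 70 mm. The lever is down, the bystanders I can see are in place, and the arm is clear.

```bash
python3 -c "
from plant import job_done
print(job_done())"
```

```text
the job is handed in; nothing more can be done
None
```

I pressed the lever to its stop and slid the raised rack onto the cooling stand. It lies square and about 2–3 mm from the stand's centre, and I handed the job in at about 11 s. The jar and dropper block look unmoved, but the arm hid the petri dishes in the last picture, and the hand-in gave no verdict.

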